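# Clear the form and hold the rubber stamp on it

### The arm

A 6-joint arm with a two-finger parallel gripper is mounted at the origin on a cart in front of the work surface, level with it; the furniture and walls round the work are solid. World frame = base frame: x ahead of the robot, y to its left, z up, the work surface at z = 0. Lengths are in mm, angles in degrees, forces in N, time in s.
With the tool pointing down it reaches from about 350 to 850 mm from the base axis. Payload 8.1 kg.
Tool frame: the origin (TCP) lies midway between the tips of the shut fingers; the grasp point (between the pads) lies grip_depth behind it (grip_depth is the distance from the TCP to the grasp point, in mm); z points along the fingers, y is the line along which they close (so a half turn about z gives the same grasp; the last joint's range is limited). The gripper opens to 85 mm and grips with 20 to 120 N. Pads are 22 mm wide; open, the fingers measure 114 mm over their backs; the gripper's body (76 mm by 85 mm) begins 54 mm behind the grasp point. The pads swing forward as they close: fully open they stand 13 mm farther back than shut.
Start: joints at [-71.528, 7.471, 85.268, -0, 87.261, -4.893], TCP at [237.974, -550.794, 231.292] pointing down, gripper open.
Joint ranges: [-169.43, 169.43], [-51.17, 129.36], [1.28, 143.12], [-76.62, 256.62], [0, 156.53], [-152.29, 152.29]. Speed limits (degrees/s): [136.94, 136.94, 159.86, 180, 180, 180].

### API

Orientations are given as [roll, pitch, yaw] about the fixed x, y, z axes, in that order (R = Rz(yaw) Ry(pitch) Rx(roll)).
In Python, from bench import sense, snapshot, hand_in, grip_depth gives the robot as it stands. The module is installed in compiled form; this text tells all that it offers.
- The arm moves only by the tool apply_moves, never from a script. Its argument "series" is text: rows parted by semicolons, each of 5 numbers parted by spaces: the shift along the tool's x, y, z each as a share of 0.3 m, from -1 to 1, then the turn about the tool's z as a share of 2 rad, from -1 to 1, then the gripper's target within -1 to 1 (shut at 1, half-way at 0, fully open at -1). In form: tx ty tz twist gripper; .... A call has 1 to 5 rows; each row shifts and turns the commanded pose from where the row before left it, along the tool's axes as they then stand; what a row does not reach is not made up. A row lasts 1/12 s, in which the tool goes at most 41.7 mm and 7.16 degrees, less where a joint would pass 70% of its speed; a pose out of reach is approached as far as the arm can. A call with a number of a shift or a turn outside -1 to 1 is refused whole. A call with a gripper value outside its range is refused whole. The fingers move at their own pace and stop on an object; "squeeze" is the grip in N (left out, the last holds). Time passes only in rows, so rows that do not move let the fingers close. It gives the time, the measured TCP pose, the force, the opening and the grip force at its end, in the units of the state.
- sense(): the state, without advancing time (a new reading comes with each control period).
- snapshot(name): name is "scene" or "top" or "wrist"; returns a dict with "frame" (480x640x3 uint8, blue, green, red), "depth" (480x640 float32, mm along the optical axis (not along the pixel's ray), 0 where there is no reading), "intrinsics" (3x3 intrinsics, pixels), "extrinsics" (4x4, takes a point from camera to world coordinates); the wrist camera has in their place "tool_from_camera" (4x4, takes a point from camera to tool coordinates, whose origin is the TCP and whose axes are the flange's). Camera axes: x right, y down, z forward; pixel columns grow to the right and rows downward; lengths in mm; the calibration is good to about 2 mm. A picture is of the moment at which its call begins: read the wrist's pose just before it.
- hand_in(): hands the job in; it is judged then, once.
The state is a dict: "time": time; "joint_pos": joint angles; "qd": joint speeds; "joint_efforts": joint torques, N m; "tool_pos": TCP position; "tcp_rot": TCP orientation; "ft_force": force on the tool from outside, world axes, zero at the start; "wrist_torque": the same for the moment, N m; "finger_gap": finger opening in mm; "grip_force": force on a finger pad.
Only numpy, scipy, OpenCV 4.12 (cv2) and the standard library are available. Lean on these libraries where they do the work, as an engineer would, in place of code of your own. Each camera call takes 0.05 s, during which the arm holds its last target. There are 200 camera calls.

### The job

Take the whiteboard eraser and with it wipe the three loose plastic chips off the form plate of the stamping stand onto the table, then lay the eraser flat back on the table, clear of the stand. Then take the rubber stamp by its grip and press it lightly and upright inside the rectangular frame printed on the form, its long side along the frame's long side, so that the springy plate gives a few millimetres without bottoming. Finish while still holding the stamp pressed there: do not let go; leave the other things on the table alone.

Things in the scene. Friction and masses are not known exactly. Their poses are not given: they have to be found in the camera images.
- stand: stamping stand, fixed: black base 150 x 100 x 14 mm (x, y, z), centred under a springy rimless aluminium plate 170 x 120 x 8 mm with a white form, its top 30 mm above the table. Origin: centre of the underside of the base, on the table; x along the 170 mm side, away from the robot, z up. Ruled lines on the near (-x) half, the empty stamp frame on the far half
- plate (a joint): how far the form plate is pressed down, m: 0 at rest, 0.008 at the bottom stop. It stays level, begins to sink at about 0.5 N of push and then gives 1 mm for each 2 N (6 N: about 2.7 mm; 16 N: bottom)
- frame (a point): centre of the printed rectangular outline on the top face of the form plate (it sinks with the plate). Inside the lines the frame measures 38 mm along its x by 66 mm along its y (its long side); z up. It lies 36 mm towards +x and 14 mm towards -y from the plate's centre
- eraser: whiteboard eraser, a dark block 50 x 132 x 32 mm (x, y, z) with vertical sides, about 60 g, lying flat on its felt on the table to one side of the stand; origin at the centre of its underside, y along its length, z up. Grip it across the 50 mm width
- stamp: rubber stamp, about 50 g, standing on the table on the other side of the stand (which side is which varies): wooden foot block 22 x 50 x 17 mm (x, y, z), above it a round wooden grip, up to 27 mm in diameter, centred on the foot, top at 73 mm. Origin at the centre of the underside (the stamping face), y along the long side of the foot, z up
- stamp_grip (a point): point on the stamp's axis 48 mm above its underside, where the round grip can be held from above
- chip_0: small grey plastic chip 15 x 11 x 6 mm, loose on the form plate, at the -y side of it; origin at the centre of its underside
- chip_1: small grey plastic chip 15 x 10 x 6 mm, loose on the form plate near its middle line; origin at the centre of its underside
- chip_2: small grey plastic chip 13 x 13 x 6 mm, loose on the form plate, at the +y side of it; origin at the centre of its underside. All three chips lie between 20 mm to the -x side and 55 mm to the +x side of the plate's centre, so the 60 mm of the plate next to its -x edge are free
- ink_tin: closed flat ink pad tin 72 x 112 x 16 mm, bystander, not to be moved; origin at the centre of its underside
- correction: small brown dropper bottle 33 mm in diameter, 102 mm tall, bystander, not to be moved; origin at the centre of its underside
- glue_stick: standing glue stick 29 mm in diameter, 89 mm tall, bystander, not to be moved; origin at the centre of its underside

How it is judged:
By the outcome, as a careful person would: the job done as asked, in the order asked, and still so for the second after the job is handed in, while the arm keeps its last pose, push and grip.
It also fails if it takes over 64 s, if anything falls off the work surface, if the arm or the gripper's body presses on something with over 40 N, if the wrist force passes 120 N, or if a joint passes its speed limit or range.

## Working session

There is one attempt and no reset: what is moved stays moved. The work goes in short steps, Python scripts to look and compute and a tool call to move; the robot and the scene stay as the last step left them, time stands still between calls to the robot, and variables do not carry over. Pictures are saved under pics/ and viewed, at most 12 in all, crops included, and the job is handed in when it is done.

Besides the shell and the picture viewer there is one more tool, called after "Request:" as name(argument=value, ...) on one line, values as JSON. apply_moves: Moves the arm, as the interface text tells. Its arguments: {"type":"object","properties":{"series":{"type":"string"},"squeeze":{"type":"number"}},"required":["series"]}

```bash
mkdir -p pics; cat > h.py <<'E'
import numpy as np, cv2
from bench import sense, snapshot, hand_in, grip_depth
def shot(n,f):
    s=snapshot(n); cv2.imwrite('pics/'+f+'.png',s['frame']); np.savez('pics/'+f+'.npz',**s); return s
def pt(s,u,v,z=None):
    K=s['intrinsics'];E=s['extrinsics']
    r=np.linalg.inv(K)@[u,v,1]
    if z is None:
        d=s['depth'][int(v),int(u)]; p=r*d
    else:
        d=E[:3,:3]@r; p=r*((z-E[2,3])/d[2])
    return (E[:3,:3]@p+E[:3,3]).round(1)
E
python3 - <<'E'
from h import *
print(grip_depth, sense())
s=shot('top','top1'); print(s['extrinsics'],s['intrinsics'])
E
```

```text
18.700000000000003 {'time': 0.0, 'joint_pos': array([-7.15280732e+01,  7.51316411e+00,  8.53306388e+01, -1.10382465e-04,
        8.72630067e+01, -4.89173294e+00]), 'qd': array([-0.03519711,  0.10522691,  0.06283564, -0.05528796,  0.00700059,
       -0.11004651]), 'joint_efforts': array([ 3.56025757e-04, -5.69400859e+01, -5.00550592e+01,  1.89299758e-04,
        1.49429182e-02,  3.26830309e-05]), 'tool_pos': array([ 237.79208587, -550.25098564,  230.25168738]), 'tcp_rot': array([-1.79893570e+02, -8.99813903e-03,  2.33636567e+01]), 'ft_force': array([-0.71868976,  0.2558349 , -0.39543535]), 'wrist_torque': array([ 0.00225165, -0.02338239, -0.00152889]), 'grip_force': 0.0, 'finger_gap': 85.52787760552665}
[[-8.14539805e-03 -9.93131875e-01  1.16716454e-01  4.87261954e+02]
 [-9.99860583e-01  9.79026670e-03  1.35264861e-02  7.69153748e+01]
 [-1.45762697e-02 -1.16590003e-01 -9.93073161e-01  1.19533940e+03]
 [ 0.00000000e+00  0.00000000e+00  0.00000000e+00  1.00000000e+00]] [[491.02814718   0.         321.39263942]
 [  0.         491.02814718 239.68656834]
 [  0.           0.           1.        ]]
```

View pics/top1.png

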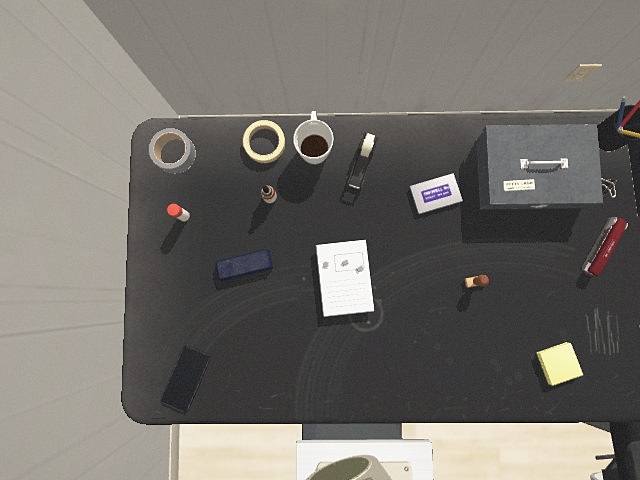

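The top view shows the stand at (345,278), with three chips at (325,265), (345,263) and (359,269). The eraser is at (244,265) on the +y side, the stamp at (476,281) on the -y side. I'll enlarge it.

```bash
python3 - <<'E'
from h import *
f=cv2.imread('pics/top1.png')
a=cv2.resize(f[225:325,205:385],None,fx=4.4,fy=4.4,interpolation=cv2.INTER_CUBIC)
b=cv2.resize(f[260:300,450:500],None,fx=3.5,fy=3.5,interpolation=cv2.INTER_CUBIC)
a=np.vstack([a,np.zeros((145,a.shape[1],3),np.uint8)]); a[442:442+b.shape[0],:b.shape[1]]=b
cv2.imwrite('pics/c1.png',a); print(a.shape)
E
```

```text
(585, 792, 3)
```

View pics/c1.png

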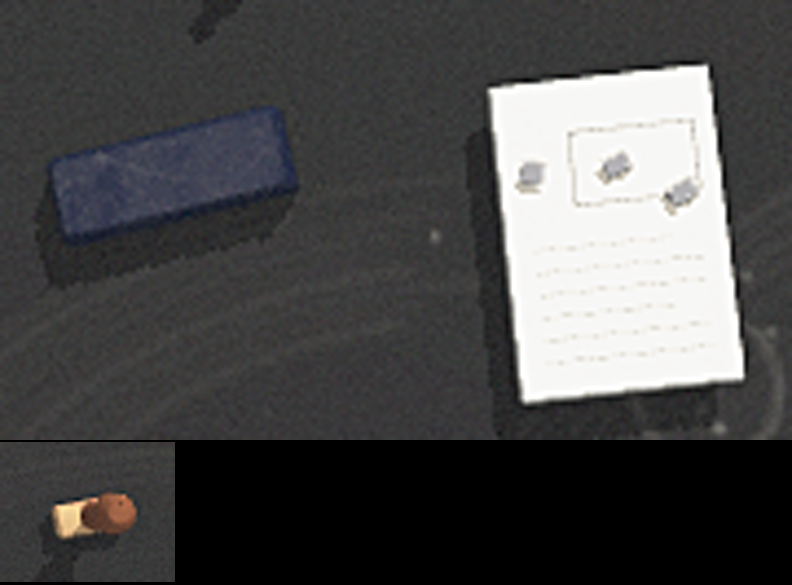

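The crop shows the plate corners at (488,87), (709,64), (745,380) and (524,404). The eraser top spans (50,160) to (297,188). The frame corners are about (570,131), (692,119), (698,194) and (577,206). The stamp foot is at crop (75,520).

```bash
python3 - <<'E'
from h import *
s=dict(np.load('pics/top1.npz'))
c=lambda x,y:(205+(x+.5)/4.4-.5,225+(y+.5)/4.4-.5)
P=[pt(s,*c(*q),30) for q in [(488,87),(709,64),(745,380),(524,404)]]
print('plate',P,np.mean(P,0)); m=(P[0]+P[1]-P[2]-P[3]); print('yaw',np.degrees(np.arctan2(m[1],m[0])))
m=(P[0]+P[3]-P[2]-P[1]); print('yaw',np.degrees(np.arctan2(-m[0],m[1])))
F=[pt(s,*c(*q),30) for q in [(570,131),(692,119),(698,194),(577,206)]]; print('frame',F,np.mean(F,0))
print('chips',[pt(s,*c(*q),36) for q in [(530,175),(614,167),(681,194)]])
# heights via depth
D=s['depth'];K=s['intrinsics'];E=s['extrinsics']
v,u=np.mgrid[0:480,0:640]; pc=np.stack([(u-K[0,2])*D/K[0,0],(v-K[1,2])*D/K[1,1],D],-1)@E[:3,:3].T+E[:3,3]
def box(u0,u1,v0,v1,z0,z1):
    p=pc[v0:v1,u0:u1].reshape(-1,3); p=p[(p[:,2]>z0)&(p[:,2]<z1)]; r=cv2.minAreaRect(p[:,:2].astype(np.float32)); return p.mean(0).round(1),r,len(p)
print('table z',np.median(pc[300:320,240:300,2]))
print('er',box(205,280,235,295,26,40)); print('plate',box(305,385,230,325,26,40))
print('foot',box(455,475,268,296,10,24)); print('grip',box(455,500,268,296,40,80)); print('griptop',box(455,500,268,296,66,80))
for n,b in dict(tin=(155,215,340,420,10,24),corr=(250,285,175,210,30,120),glue=(160,195,195,225,30,120)).items(): print(n,box(*b))
E
```

```text
plate [array([613.1, 106.9,  30. ]), array([624.4, -13.1,  30. ]), array([454.6, -29.1,  30. ]), array([442.9,  88.8,  30. ])] [533.75   38.375  30.   ]
yaw 5.727277502513361
yaw 5.522152244035042
frame [array([588.7,  62.7,  30. ]), array([594.6,  -3.4,  30. ]), array([554. ,  -5.9,  30. ]), array([548.1,  59.4,  30. ])] [571.35  28.2   30.  ]
chips [array([564.7,  84.5,  36. ]), array([568.6,  39.4,  36. ]), array([553.7,   3.7,  36. ])]
table z -0.8804735683894478
er (array([567.5, 279.3,  30.4]), ((567.7003784179688, 279.817138671875), (47.32733154296875, 129.03225708007812), 13.620587348937988), 995)
plate (array([533.8,  38.6,  29.9]), ((534.4431762695312, 38.73989486694336), (169.70770263671875, 119.87787628173828), 5.62712287902832), 3415)
foot (array([ 522.3, -260.5,   16.6]), ((521.99609375, -259.8324890136719), (21.39691162109375, 20.867774963378906), 0.5083958506584167), 80)
grip (array([ 523.8, -273.2,   67.5]), ((524.6268920898438, -275.05438232421875), (24.227859497070312, 25.28902244567871), 40.87379837036133), 117)
griptop (array([ 523.8, -274.9,   70.3]), ((523.7265625, -275.91363525390625), (19.897743225097656, 24.416566848754883), 69.2513198852539), 80)
tin (array([299.9, 419.9,  11.2]), ((300.55938720703125, 417.98822021484375), (70.34786987304688, 141.6699981689453), 66.93472290039062), 332)
corr (array([732.2, 216.9,  65.8]), ((736.49462890625, 218.67364501953125), (32.58794021606445, 31.251157760620117), 2.662710189819336), 187)
glue (array([689.2, 428.7,  75.8]), ((690.6044921875, 432.8451843261719), (25.997791290283203, 29.1672420501709), 0.4162690341472626), 206)
```

Stand: centre (534,38.6), yaw 5.6°. The frame then works out at (571.4,28.2), which matches my direct reading. Eraser: (567.7,279.8), yaw 13.6°. Next I turn the tool while moving towards the eraser.

Request:
apply_moves(series="0.085 -0.085 0 -0.0583 -1; 0.094 -0.074 0 -0.0583 -1; 0.103 -0.062 0 -0.0583 -1; 0.108 -0.051 0 -0.0583 -1; 0.114 -0.038 0 -0.0583 -1", squeeze=40)

```text
time: 0.47
tool_pos: [304.4, -381.8, 230.4]
tcp_rot: [-179.9, -0.0, 57.1]
ft_force: [0.4, -0.1, 0.0]
finger_gap: 85.2
grip_force: 0.0
```

Request:
apply_moves(series="0.118 -0.024 0 -0.0583 -1; 0.119 -0.011 0 -0.0583 -1; 0.12 0.003 0 -0.0583 -1; 0.119 0.018 0 -0.0583 -1; 0.116 0.03 0 -0.0583 -1")

```text
time: 0.88
tool_pos: [370.2, -214.2, 230.8]
tcp_rot: [-180.0, -0.0, 90.5]
ft_force: [0.5, -0.2, -0.6]
finger_gap: 85.4
grip_force: 0.0
```

Request:
apply_moves(series="0.111 0.044 0 -0.0583 -1; 0.105 0.058 0 -0.0583 -1; 0.1 0.07 0 0 -1; 0.1 0.07 0 0 -1; 0.1 0.07 0 0 -1")

```text
time: 1.3
tool_pos: [437.0, -45.2, 230.9]
tcp_rot: [-180.0, -0.0, 103.5]
ft_force: [0.6, -0.5, -0.2]
finger_gap: 85.8
grip_force: 0.0
```

```bash
cat >> h.py <<'E'
def togo(x,y,z,yaw):
    s=sense(); p=s['tool_pos']; w=np.radians(s['tcp_rot'][2]); d=np.array([x,y,z])-p
    t=np.array([np.cos(w)*d[0]+np.sin(w)*d[1], np.sin(w)*d[0]-np.cos(w)*d[1], -d[2]])/300
    dy=(yaw-s['tcp_rot'][2]+180)%360-180
    print('t',round(s['time'],2),'pos',p.round(1),'rot',s['tcp_rot'].round(1),'F',s['ft_force'].round(1),'gap',round(s['finger_gap'],1),'gf',round(s['grip_force'],1))
    print('togo share',t.round(4),'twist',round(-np.radians(dy)/2,4))
E
python3 -c "
from h import *
togo(567.7,279.8,100,103.6)"
```

```text
t 1.3 pos [437.  -45.2 230.9] rot [-180.    -0.   103.5] F [ 0.6 -0.5 -0.2] gap 85.8 gf 0.0
togo share [0.9513 0.6772 0.4365] twist -0.0006
```

Request:
apply_moves(series="0.095 0.068 0.01 0 -1; 0.095 0.068 0.01 0 -1; 0.095 0.068 0.01 0 -1; 0.095 0.068 0.01 0 -1; 0.095 0.068 0.01 0 -1")

```text
time: 1.72
tool_pos: [502.8, 117.2, 215.5]
tcp_rot: [-180.0, -0.0, 103.5]
ft_force: [0.3, -1.6, 1.4]
finger_gap: 85.5
grip_force: 0.0
```

Request:
apply_moves(series="0.095 0.068 0.04 0 -1; 0.095 0.068 0.04 0 -1; 0.095 0.068 0.04 0 -1; 0.095 0.068 0.04 0 -1; 0.095 0.068 0.04 0 -1")

```text
time: 2.13
tool_pos: [568.5, 279.4, 154.8]
tcp_rot: [-179.9, 0.0, 103.5]
ft_force: [0.3, -0.6, 0.7]
finger_gap: 85.5
grip_force: 0.0
```

```bash
python3 -c "
from h import *
togo(567.7,279.8,100,103.6)
s=shot('wrist','w1'); print(s['tool_from_camera'],s['intrinsics'])"
```

```text
t 2.13 pos [568.5 279.4 154.8] rot [-179.9    0.   103.5] F [ 0.3 -0.6  0.7] gap 85.5 gf 0.0
togo share [ 0.0021 -0.0023  0.1826] twist -0.0005
[[ 6.15270532e-04 -9.48003365e-01 -3.18259708e-01  8.29364089e+01]
 [ 9.99999439e-01  8.57650379e-04 -6.21458682e-04 -7.49442289e-01]
 [ 8.62100481e-04 -3.18259147e-01  9.48003361e-01 -1.42474172e+02]
 [ 0.00000000e+00  0.00000000e+00  0.00000000e+00  1.00000000e+00]] [[357.75709263   0.         323.11305521]
 [  0.         357.75709263 239.90000214]
 [  0.           0.           1.        ]]
```

View pics/w1.png

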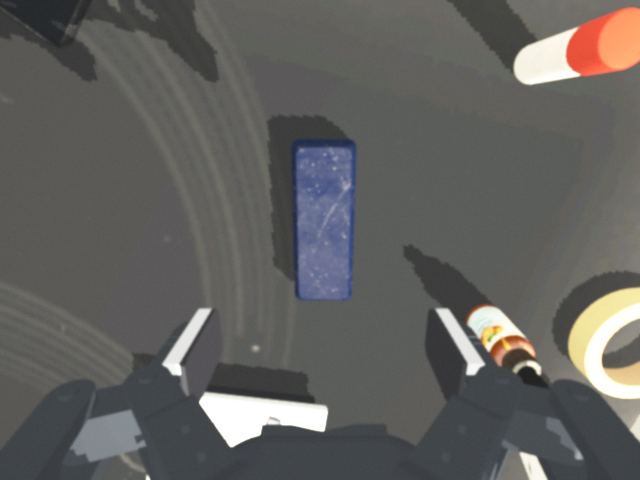

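The wrist view shows the eraser upright at (293–357, 140–300), well aligned with the fingers. I'll get its centre from depth.

```bash
cat >> h.py <<'E'
def wcloud(s,st):
    from scipy.spatial.transform import Rotation as R
    D=s['depth'];K=s['intrinsics'];T=s['tool_from_camera']
    v,u=np.mgrid[0:480,0:640]; p=np.stack([(u-K[0,2])*D/K[0,0],(v-K[1,2])*D/K[1,1],D],-1)@T[:3,:3].T+T[:3,3]
    return p@R.from_euler('xyz',st['tcp_rot'],degrees=True).as_matrix().T+st['tool_pos']
def rect(pc,u0,u1,v0,v1,z0,z1):
    p=pc[v0:v1,u0:u1].reshape(-1,3); p=p[(p[:,2]>z0)&(p[:,2]<z1)]; return cv2.minAreaRect(p[:,:2].astype(np.float32)),len(p),np.median(p[:,2])
E
python3 -c "
from h import *
pc=wcloud(dict(np.load('pics/w1.npz')),sense())
print(rect(pc,270,380,120,305,27,38)); print(np.median(pc[200:250,180:260,2]))"
```

```text
(((565.5457763671875, 288.033447265625), (40.861698150634766, 121.92292022705078), 13.894830703735352), 1840, np.float64(27.298994629500314))
-4.5351567621405735
```

```bash
python3 -c "
from h import *
pc=wcloud(dict(np.load('pics/w1.npz')),sense())
print(rect(pc,270,380,120,305,20,38))
togo(567,281.5,45,103.7)
"
```

```text
(((565.6126708984375, 287.2705078125), (48.02009201049805, 129.79351806640625), 13.505118370056152), 9587, np.float64(26.339030289767294))
t 2.18 pos [567.8 284.  149.9] rot [-1.797e+02 -1.000e-01  1.037e+02] F [-4.   0.7 -0.5] gap 85.6 gf 0.0
togo share [-0.0076 -0.0047  0.3498] twist -0.0003
```

Request:
apply_moves(series="-0.0076 -0.0047 0.08 0 -1; 0 0 0.1 0 -1; 0 0 0.1 0 -1; 0 0 0.07 0 -1; 0 0 0 0 -1")

```text
time: 2.6
tool_pos: [563.1, 273.4, 44.3]
tcp_rot: [-179.4, 0.1, 103.5]
ft_force: [-0.8, -0.4, -1.5]
finger_gap: 85.6
grip_force: 0.0
```

```bash
python3 -c "
from h import *
togo(567,281.5,2,103.7)"
```

```text
t 2.6 pos [563.1 273.4  44.3] rot [-1.794e+02  1.000e-01  1.035e+02] F [-0.8 -0.4 -1.5] gap 85.6 gf 0.0
togo share [0.0233 0.0191 0.1409] twist -0.0014
```

Request:
apply_moves(series="0 0 0 0 -1; 0 0 0 0 -1; 0 0 0 0 -1")

```text
time: 2.85
tool_pos: [569.5, 275.8, 53.9]
tcp_rot: [179.8, -0.0, 103.5]
ft_force: [0.2, 0.2, 0.5]
finger_gap: 85.5
grip_force: 0.0
```

```bash
python3 -c "
from h import *
togo(567,281.5,2,103.7)"
```

```text
t 2.85 pos [569.5 275.8  53.9] rot [179.8  -0.  103.5] F [0.2 0.2 0.5] gap 85.5 gf 0.0
togo share [ 0.0205 -0.0035  0.173 ] twist -0.0015
```

Request:
apply_moves(series="0.01 -0.002 0.02 0 -1; 0.01 -0.0015 0.04 0 -1; 0 0 0.04 0 -1; 0 0 0.03 0 -1; 0 0 0.02 0 -1")

```text
time: 3.27
tool_pos: [563.9, 280.3, 3.7]
tcp_rot: [-179.8, 0.0, 103.5]
ft_force: [0.1, -0.4, 0.6]
finger_gap: 85.4
grip_force: 0.0
```

Request:
apply_moves(series="0 0 0.01 0 -1; 0 0 0 0 -1; 0 0 0 0 -1; 0 0 0 0 -1")

```text
time: 3.6
tool_pos: [565.9, 280.9, 3.8]
tcp_rot: [179.9, -0.0, 103.5]
ft_force: [0.9, 0.8, 0.2]
finger_gap: 85.5
grip_force: 0.0
```

```bash
python3 -c "
from h import *
togo(567,281.5,2,103.7)"
```

```text
t 3.6 pos [565.9 280.9   3.8] rot [179.9  -0.  103.5] F [0.9 0.8 0.2] gap 85.5 gf 0.0
togo share [0.0011 0.0041 0.0061] twist -0.0015
```

Request:
apply_moves(series="0 0.004 0 -0.0015 0.2; 0 0 0 0 0.6; 0 0 0 0 0.6; 0 0 0 0 0.6; 0 0 0 0 0.6", squeeze=40)

```text
time: 4.02
tool_pos: [567.2, 281.3, 4.2]
tcp_rot: [179.9, -0.0, 103.7]
ft_force: [-0.4, 0.1, 5.9]
finger_gap: 48.3
grip_force: 41.8
```

Request:
apply_moves(series="0 0 0 0 0.6; 0 0 0 0 0.6; 0 0 0 0 0.6; 0 0 0 0 0.6")

```text
time: 4.35
tool_pos: [567.2, 281.3, 4.2]
tcp_rot: [179.9, -0.0, 103.7]
ft_force: [-0.6, -0.6, 5.9]
finger_gap: 48.4
grip_force: 41.8
```

```bash
python3 -c "
from h import *
togo(567,281.5,2,103.7)"
```

```text
t 4.35 pos [567.2 281.3   4.2] rot [179.9  -0.  103.7] F [-0.6 -0.6  5.9] gap 48.4 gf 41.8
togo share [ 0.0008 -0.0005  0.0074] twist 0.0001
```

Request:
apply_moves(series="0 0 -0.03 0 0.6; 0 0 -0.07 0 0.6; 0 0 -0.1 0 0.6; 0 0 -0.07 0.035 0.6; 0 0 -0.03 0.0357 0.6")

```text
time: 4.77
tool_pos: [568.4, 281.8, 97.8]
tcp_rot: [179.7, -0.1, 95.4]
ft_force: [0.1, 0.8, 1.1]
finger_gap: 48.6
grip_force: 41.6
```

Request:
apply_moves(series="0 0 0 0 0.6; 0 0 0 0 0.6; 0 0 0 0 0.6")

```text
time: 5.02
tool_pos: [565.6, 280.7, 91.9]
tcp_rot: [-179.9, 0.0, 95.7]
ft_force: [-0.3, -0.3, -0.8]
finger_gap: 48.0
grip_force: 41.6
```

```bash
python3 -c "
from h import *
togo(479.3,33.2,94,95.6)"
```

```text
t 5.02 pos [565.6 280.7  91.9] rot [-179.9    0.    95.7] F [-0.3 -0.3 -0.8] gap 48.0 gf 41.6
togo share [-0.7921 -0.3687 -0.0069] twist 0.0012
```

Request:
apply_moves(series="-0.05 -0.0233 0 0 0.6; -0.09 -0.0419 0 0 0.6; -0.11 -0.0512 0 0 0.6; -0.11 -0.0512 0 0 0.6; -0.11 -0.0512 0 0 0.6")

```text
time: 5.43
tool_pos: [512.8, 133.0, 91.2]
tcp_rot: [-179.8, 0.0, 95.8]
ft_force: [0.8, -0.6, -1.2]
finger_gap: 48.4
grip_force: 41.6
```

Request:
apply_moves(series="-0.11 -0.0512 0 0 0.6; -0.1 -0.0466 0 0 0.6; -0.07 -0.0325 0 0 0.6; -0.04 -0.019 0 0 0.6; -0.002 -0.001 0 0 0.6")

```text
time: 5.85
tool_pos: [477.4, 31.6, 91.5]
tcp_rot: [-179.8, 0.0, 95.6]
ft_force: [-0.2, -0.1, -1.2]
finger_gap: 48.0
grip_force: 41.6
```

Request:
apply_moves(series="0 0 0 0 0.6; 0 0 0 0 0.6; 0 0 0 0 0.6")

```text
time: 6.1
tool_pos: [479.4, 34.6, 92.8]
tcp_rot: [-180.0, -0.0, 95.7]
ft_force: [-0.0, -1.1, -0.4]
finger_gap: 48.3
grip_force: 41.6
```

```bash
python3 -c "
from h import *
togo(479.3,33.2,37,95.6)"
```

```text
t 6.1 pos [479.4  34.6  92.8] rot [-180.    -0.    95.7] F [-0.  -1.1 -0.4] gap 48.3 gf 41.6
togo share [-0.0046 -0.001   0.186 ] twist 0.0007
```

Request:
apply_moves(series="-0.0046 0 0.03 0.0007 0.6; 0 0 0.06 0 0.6; 0 0 0.05 0 0.6; 0 0 0.03 0 0.6; 0 0 0.016 0 0.6")

```text
time: 6.52
tool_pos: [478.3, 32.9, 35.3]
tcp_rot: [-179.8, -0.0, 95.6]
ft_force: [0.1, -0.5, -1.0]
finger_gap: 48.5
grip_force: 41.6
```

Request:
apply_moves(series="0 0 0 0 0.6; 0 0 0 0 0.6; 0 0 0 0 0.6; 0 0 0.006 0 0.6; 0 0 0.004 0 0.6")

```text
time: 6.93
tool_pos: [480.4, 32.4, 35.2]
tcp_rot: [179.9, 0.0, 95.5]
ft_force: [0.0, -0.3, -1.3]
finger_gap: 48.2
grip_force: 41.6
```

Request:
apply_moves(series="0 0 0.003 0 0.6; 0 0 0 0 0.6; 0 0 0 0 0.6; 0 0 0 0 0.6")

```text
time: 7.27
tool_pos: [480.0, 32.4, 33.8]
tcp_rot: [180.0, 0.0, 95.5]
ft_force: [1.4, 0.2, -0.5]
finger_gap: 48.2
grip_force: 41.7
```

```bash
python3 -c "
from h import *
togo(534+85*.995,38.6+8.3,34,95.6)"
```

```text
t 7.27 pos [480.   32.4  33.8] rot [180.    0.   95.5] F [ 1.4  0.2 -0.5] gap 48.2 gf 41.7
togo share [ 0.0038  0.4646 -0.0005] twist -0.0007
```

Request:
apply_moves(series="0 0 0.004 0 0.6; 0 0 0 0 0.6; 0 0 0 0 0.6; 0 0.01 0 0 0.6; 0 0.02 0 0 0.6")

```text
time: 7.68
tool_pos: [487.9, 33.3, 32.1]
tcp_rot: [-179.9, -0.0, 95.5]
ft_force: [-3.4, 0.0, 3.1]
finger_gap: 48.3
grip_force: 42.0
```

Request:
apply_moves(series="0 0.025 0 0 0.6; 0 0.025 0 0 0.6; 0 0.025 0 0 0.6; 0 0.025 0 0 0.6; 0 0.025 0 0 0.6")

```text
time: 8.1
tool_pos: [526.8, 37.0, 32.3]
tcp_rot: [-180.0, -0.0, 95.5]
ft_force: [-2.6, -0.6, 3.4]
finger_gap: 48.4
grip_force: 42.0
```

```bash
python3 -c "
from h import *
togo(534+85*.995,38.6+8.3,34,95.6); shot('top','top2')
f=cv2.imread('pics/top2.png'); cv2.imwrite('pics/c2.png',cv2.resize(f[200:350,270:430],None,fx=4,fy=4))"
```

```text
t 8.1 pos [526.8  37.   32.3] rot [-180.    -0.    95.5] F [-2.6 -0.6  3.4] gap 48.4 gf 42.0
togo share [ 0.0035  0.3075 -0.0056] twist -0.0007
```

View pics/c2.png

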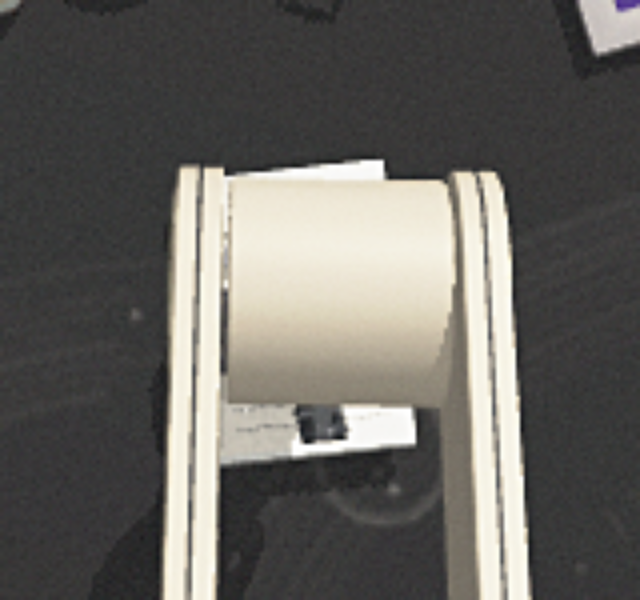

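The arm hides the plate from above. The contact force is as wanted (3 N down, 3 N drag), so I continue the sweep.

Request:
apply_moves(series="0 0.025 0 0 0.6; 0 0.025 0 0 0.6; 0 0.025 0 0 0.6; 0 0.025 0 0 0.6; 0 0.025 0 0 0.6")

```text
time: 8.57
tool_pos: [564.0, 40.6, 32.4]
tcp_rot: [180.0, -0.0, 95.5]
ft_force: [-3.6, -0.3, 3.1]
finger_gap: 48.5
grip_force: 42.0
```

Request:
apply_moves(series="0 0.025 0 0 0.6; 0 0.025 0 0 0.6; 0 0.025 0 0 0.6; 0 0.025 0 0 0.6; 0 0.025 0 0 0.6")

```text
time: 8.98
tool_pos: [601.4, 44.2, 32.4]
tcp_rot: [180.0, -0.0, 95.5]
ft_force: [-2.8, 0.0, 2.9]
finger_gap: 48.2
grip_force: 42.0
```

Request:
apply_moves(series="0 0.025 0 0 0.6; 0 0.02 0 0 0.6; 0 0 0 0 0.6; 0 0 0 0 0.6")

```text
time: 9.32
tool_pos: [615.4, 45.5, 32.9]
tcp_rot: [179.9, 0.0, 95.5]
ft_force: [2.0, -0.4, 3.5]
finger_gap: 48.3
grip_force: 41.9
```

```bash
python3 -c "
from h import *
togo(534+85*.995,38.6+8.3,34,95.6); shot('wrist','w2'); shot('scene','s1')"
```

```text
t 9.32 pos [615.4  45.5  32.9] rot [179.9   0.   95.5] F [ 2.  -0.4  3.5] gap 48.3 gf 41.9
togo share [ 0.0037  0.0109 -0.0037] twist -0.0007
```

View pics/s1.png

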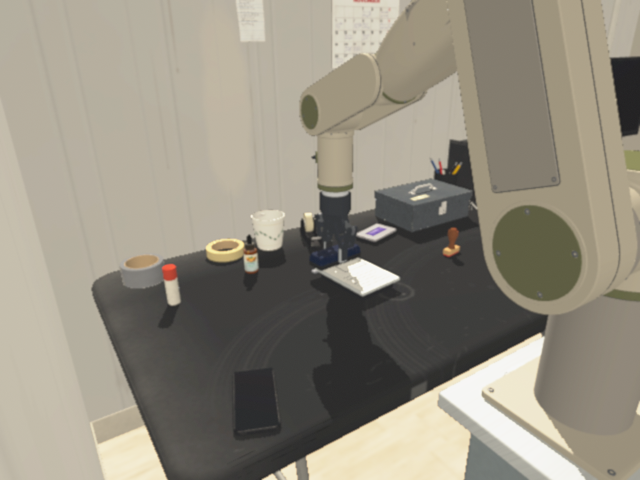

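The scene view shows the eraser at the far edge (335,255). There are spots on the plate near (318,270) and (352,281), so I'll enlarge them.

```bash
python3 -c "
from h import *
f=cv2.imread('pics/s1.png'); a=cv2.resize(f[225:305,290:420],None,fx=4.5,fy=4.5,interpolation=cv2.INTER_CUBIC)
b=cv2.resize(cv2.imread('pics/w2.png'),(304,228)); a=np.vstack([a,np.zeros((230,a.shape[1],3),np.uint8)]); a[360:588,:304]=b
cv2.imwrite('pics/c3.png',a)"
```

```text
(no output)
```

View pics/c3.png

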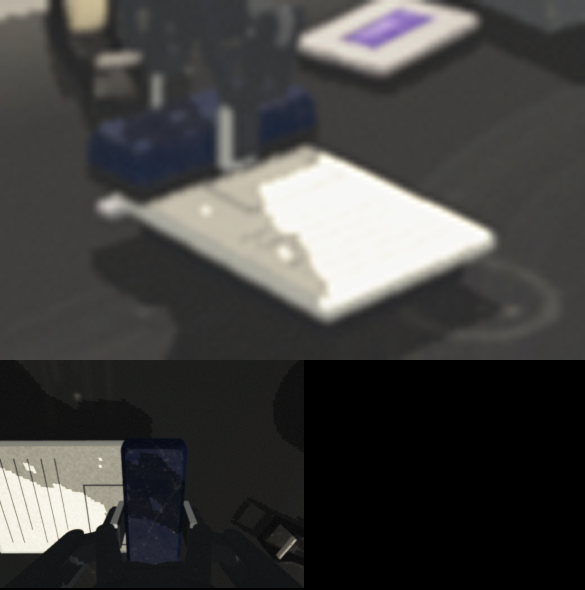

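There is a chip at the far left corner of the plate (crop 112,203), probably past the edge. I'll lift, carry the eraser back over its old spot and look from above.

Request:
apply_moves(series="0 0.01 0 0 0.6; 0 0.02 0 0 0.6; 0 0 -0.03 0 0.6; 0 0 -0.07 0 0.6; 0 0 -0.09 0 0.6")

```text
time: 9.83
tool_pos: [620.8, 46.3, 87.3]
tcp_rot: [-179.7, -0.0, 95.5]
ft_force: [0.5, -0.1, -0.1]
finger_gap: 48.4
grip_force: 41.6
```

Request:
apply_moves(series="0.02 -0.01 -0.05 0 0.6; 0.06 -0.02 -0.02 -0.02 0.6; 0.1 -0.02 0 -0.0257 0.6; 0.11 -0.02 0 -0.025 0.6; 0.12 -0.02 0 0 0.6")

```text
time: 10.25
tool_pos: [575.1, 164.0, 111.0]
tcp_rot: [179.9, 0.0, 103.7]
ft_force: [-0.1, 0.2, -0.6]
finger_gap: 48.3
grip_force: 41.6
```

Request:
apply_moves(series="0.12 0 0 0 0.6; 0.1 0 0 0 0.6; 0.06 0 0 0 0.6; 0.03 0 0 0 0.6; 0 0 0 0 0.6")

```text
time: 10.67
tool_pos: [552.6, 255.5, 110.5]
tcp_rot: [180.0, -0.0, 103.8]
ft_force: [0.0, -0.1, -0.8]
finger_gap: 48.4
grip_force: 41.6
```

```bash
python3 -c "
from h import *
togo(567,281.5,60,103.6); shot('top','top3')
f=cv2.imread('pics/top3.png'); cv2.imwrite('pics/c4.png',cv2.resize(f[200:340,220:400],None,fx=4.2,fy=4.2,interpolation=cv2.INTER_CUBIC))"
```

```text
t 10.67 pos [552.6 255.5 110.5] rot [180.   -0.  103.8] F [ 0.  -0.1 -0.8] gap 48.4 gf 41.6
togo share [0.0729 0.0672 0.1685] twist 0.0015
```

View pics/c4.png

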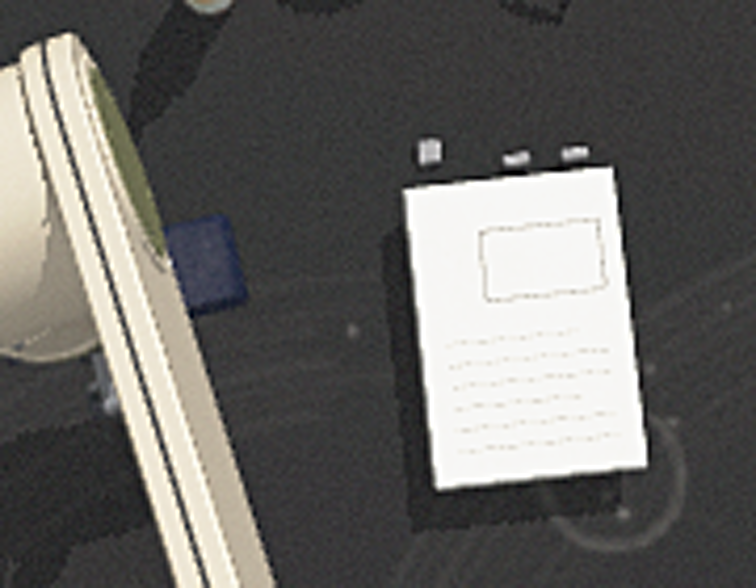

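All three chips lie on the table beyond the far edge, at crop (430,152), (516,158) and (575,152). The plate is clear. Next I lay the eraser down.

Request:
apply_moves(series="0.03 0.03 0.03 0 0.6; 0.03 0.025 0.07 0 0.6; 0.013 0.012 0.08 0 0.6; 0 0 0.07 0 0.6; 0 0 0.05 0 0.6")

```text
time: 11.13
tool_pos: [567.5, 277.5, 18.0]
tcp_rot: [-179.9, 0.0, 103.5]
ft_force: [-0.1, -0.6, -0.8]
finger_gap: 48.3
grip_force: 41.6
```

Request:
apply_moves(series="0 0 0.025 0 0.6; 0 0 0.01 0 0.6; 0 0 0 0 0.6; 0 0 0 0 0.6; 0 0 0 0 0.6")

```text
time: 11.55
tool_pos: [569.1, 279.5, 11.6]
tcp_rot: [179.9, -0.0, 103.6]
ft_force: [-0.2, -0.2, -0.0]
finger_gap: 48.5
grip_force: 41.6
```

```bash
python3 -c "
from h import *
togo(567,281.5,4,103.6)"
```

```text
t 11.55 pos [569.1 279.5  11.6] rot [179.9  -0.  103.6] F [-0.2 -0.2 -0. ] gap 48.5 gf 41.6
togo share [ 0.008  -0.0054  0.0254] twist -0.0
```

Request:
apply_moves(series="0 0 0.008 0 0.6; 0 0 0.008 0 0.6; 0 0 0.006 0 0.6; 0 0 0.003 0 0.6; 0 0 0 0 0.6")

```text
time: 11.97
tool_pos: [568.3, 279.7, 4.2]
tcp_rot: [180.0, 0.0, 103.6]
ft_force: [-6.2, -2.6, 13.5]
finger_gap: 48.1
grip_force: 42.9
```

Request:
apply_moves(series="0 0 0 0 0.6; 0 0 0 0 0.6; 0 0 0 0 0.6")

```text
time: 12.22
tool_pos: [568.2, 279.7, 4.2]
tcp_rot: [180.0, 0.0, 103.6]
ft_force: [-5.6, -3.2, 12.5]
finger_gap: 48.4
grip_force: 42.9
```

Request:
apply_moves(series="0 0 -0.004 0 0.6; 0 0 0 0 0.6; 0 0 0 0 -1; 0 0 0 0 -1; 0 0 0 0 -1")

```text
time: 12.63
tool_pos: [567.6, 279.4, 3.2]
tcp_rot: [-180.0, 0.0, 103.6]
ft_force: [0.2, 0.3, 0.2]
finger_gap: 82.1
grip_force: 0.0
```

Request:
apply_moves(series="0 0 0 0 -1; 0 0 0 0 -1; 0 0 -0.03 0 -1; 0 0 -0.07 0 -1; 0 0 -0.11 0 -1")

```text
time: 13.05
tool_pos: [565.0, 278.3, 63.8]
tcp_rot: [-179.6, 0.1, 103.6]
ft_force: [0.3, -0.1, -0.4]
finger_gap: 85.5
grip_force: 0.0
```

Request:
apply_moves(series="0 0 -0.11 0 -1; 0 0 -0.11 0 -1; 0 0 -0.06 0 -1; 0 0 -0.02 0 -1; 0 0 0 0 -1")

```text
time: 13.47
tool_pos: [569.3, 280.1, 159.7]
tcp_rot: [179.7, -0.0, 103.6]
ft_force: [-0.0, -0.2, 0.2]
finger_gap: 85.3
grip_force: 0.0
```

```bash
python3 -c "
from h import *
togo(480,-275,170,98)"
```

```text
t 13.47 pos [569.3 280.1 159.7] rot [179.7  -0.  103.6] F [-0.  -0.2  0.2] gap 85.3 gf 0.0
togo share [-1.728  -0.7251 -0.0343] twist 0.0491
```

Request:
apply_moves(series="-0.05 -0.0165 0 0 -1; -0.09 -0.03 0 0 -1; -0.11 -0.0364 0 0 -1; -0.11 -0.0364 0 0 -1; -0.11 -0.0364 0 0 -1")

```text
time: 13.88
tool_pos: [553.4, 129.3, 153.6]
tcp_rot: [-179.7, -0.0, 103.7]
ft_force: [0.4, -0.6, 0.1]
finger_gap: 85.6
grip_force: 0.0
```

Request:
apply_moves(series="-0.11 -0.0364 0 0 -1; -0.11 -0.0364 0 0 -1; -0.11 -0.0364 0 0 -1; -0.11 -0.0364 0 0 -1; -0.11 -0.0364 0 0 -1")

```text
time: 14.3
tool_pos: [539.0, -43.7, 153.9]
tcp_rot: [-179.8, -0.1, 103.6]
ft_force: [0.9, 0.4, -0.0]
finger_gap: 85.4
grip_force: 0.0
```

Request:
apply_moves(series="-0.11 -0.0364 0 0 -1; -0.11 -0.0364 0 0 -1; -0.11 -0.0364 0 0 -1; -0.11 -0.0364 0 0 -1; -0.11 -0.0364 0 0 -1")

```text
time: 14.72
tool_pos: [524.8, -216.4, 153.8]
tcp_rot: [-179.8, -0.2, 103.6]
ft_force: [0.8, 0.3, 0.2]
finger_gap: 85.5
grip_force: 0.0
```

Request:
apply_moves(series="-0.09 -0.03 0 0 -1; -0.06 -0.02 0 0 -1; -0.03 -0.01 0 0.0245 -1; -0.012 -0.0036 0 0.0245 -1; 0 0 0 0 -1")

```text
time: 15.13
tool_pos: [519.8, -276.3, 153.7]
tcp_rot: [-179.8, -0.1, 97.8]
ft_force: [-0.0, 0.4, 1.3]
finger_gap: 85.3
grip_force: 0.0
```

Request:
apply_moves(series="0 0 0 0 -1; 0 0 0 0 -1; 0 0 0 0 -1")

```text
time: 15.38
tool_pos: [521.7, -274.7, 155.8]
tcp_rot: [-179.9, -0.1, 98.1]
ft_force: [-0.3, -0.2, -0.2]
finger_gap: 85.7
grip_force: 0.0
```

```bash
python3 -c "
from h import *
togo(524,-275,110,98); st=sense(); s=shot('wrist','w3'); pc=wcloud(s,st)
print('foot',rect(pc,200,440,60,340,11,23)); print('top',rect(pc,200,440,60,340,60,80)); print(np.median(pc[100:200,150:200,2]))
cv2.imwrite('pics/c5.png',cv2.resize(s['frame'][60:360,160:480],None,fx=2,fy=2))"
```

```text
t 15.38 pos [ 521.7 -274.7  155.8] rot [-1.799e+02 -1.000e-01  9.810e+01] F [-0.3 -0.2 -0.2] gap 85.7 gf 0.0
togo share [-0.002   0.0075  0.1526] twist 0.001
foot (((521.0689697265625, -262.5738830566406), (21.376873016357422, 27.41830062866211), 8.94294548034668), 746, np.float64(16.756091548169792))
top (((523.1354370117188, -273.3044738769531), (25.10541534423828, 25.2515811920166), 29.14196014404297), 1089, np.float64(69.38762084904936))
-0.16166934532448352
```

View pics/c5.png

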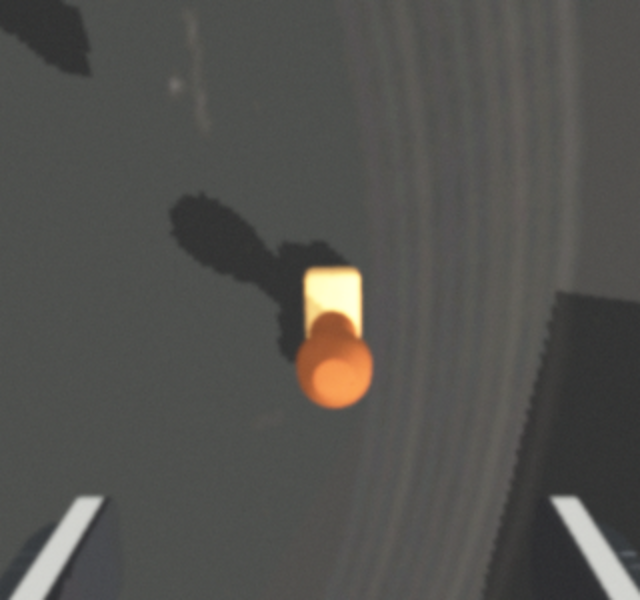

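The stamp is upright at about (523,-274), with the foot aligned with the tool (yaw about 8.5°). I descend on it.

Request:
apply_moves(series="0.0017 0.0046 0.04 -0.0035 -1; 0 0 0.08 0 -1; 0 0 0.09 0 -1; 0 0 0.08 0 -1; 0 0 0.06 0 -1")

```text
time: 15.85
tool_pos: [522.3, -273.4, 48.3]
tcp_rot: [-179.9, -0.1, 98.5]
ft_force: [-0.7, 0.2, -0.2]
finger_gap: 85.3
grip_force: 0.0
```

Request:
apply_moves(series="0 0 0.04 0 -1; 0 0 0.02 0 -1; 0 0 0.01 0 -1; 0 0 0 0 -1; 0 0 0 0 -1")

```text
time: 16.27
tool_pos: [524.2, -275.2, 31.7]
tcp_rot: [179.9, 0.1, 98.4]
ft_force: [0.4, 0.6, 0.4]
finger_gap: 85.6
grip_force: 0.0
```

```bash
python3 -c "
from h import *
togo(523,-274,28,98.5)"
```

```text
t 16.27 pos [ 524.2 -275.2   31.7] rot [1.799e+02 1.000e-01 9.840e+01] F [0.4 0.6 0.4] gap 85.6 gf 0.0
togo share [ 0.0046 -0.0034  0.0125] twist -0.0007
```

Request:
apply_moves(series="0.003 -0.003 0.01 0 -0.5; 0 0 0 0 0; 0 0 0 0 0.2; 0 0 0 0 0.5; 0 0 0 0 0.9", squeeze=40)

```text
time: 16.68
tool_pos: [522.5, -274.1, 27.9]
tcp_rot: [180.0, 0.0, 98.4]
ft_force: [-0.6, 1.3, 1.9]
finger_gap: 25.9
grip_force: 8.3
```

Request:
apply_moves(series="0 0 0 0 0.9; 0 0 0 0 0.9; 0 0 0 0 0.9; 0 0 0 0 0.9")

```text
time: 17.02
tool_pos: [522.7, -274.2, 28.0]
tcp_rot: [180.0, 0.0, 98.4]
ft_force: [0.6, 0.1, 3.3]
finger_gap: 24.9
grip_force: 39.4
```

```bash
python3 -c "
from h import *
togo(523,-274,100,95.6)"
```

```text
t 17.02 pos [ 522.7 -274.2   28. ] rot [180.    0.   98.4] F [0.6 0.1 3.3] gap 24.9 gf 39.4
togo share [ 0.0005  0.0009 -0.24  ] twist 0.0245
```

Request:
apply_moves(series="0 0 -0.02 0 0.9; 0 0 -0.05 0 0.9; 0 0 -0.08 0 0.9; 0 0 -0.07 0.0125 0.9; 0 0 -0.04 0.012 0.9")

```text
time: 17.43
tool_pos: [523.1, -274.5, 108.3]
tcp_rot: [179.9, 0.1, 95.5]
ft_force: [0.8, 0.0, -0.1]
finger_gap: 24.3
grip_force: 39.3
```

Request:
apply_moves(series="0 0 -0.02 0 0.9; 0 0 0 0 0.9; 0 0 0 0 0.9; 0 0 0 0 0.9")

```text
time: 17.77
tool_pos: [521.4, -273.4, 109.8]
tcp_rot: [-179.9, -0.1, 95.6]
ft_force: [0.5, 0.1, -0.5]
finger_gap: 24.9
grip_force: 39.2
```

```bash
python3 -c "
from h import *
togo(571.4,28.2,100,95.6);st=sense(); s=shot('wrist','w4'); pc=wcloud(s,st)
z=st['tool_pos'][2]-28
print('foot',rect(pc,200,440,60,479,int(z+8),int(z+23)))
cv2.imwrite('pics/c6.png',cv2.resize(s['frame'][160:480,160:480],None,fx=1.8,fy=1.8))"
```

```text
t 17.77 pos [ 521.4 -273.4  109.8] rot [-1.799e+02 -1.000e-01  9.560e+01] F [ 0.5  0.1 -0.5] gap 24.9 gf 39.2
togo share [0.9843 0.2644 0.0328] twist 0.0002
foot (((520.5442504882812, -267.61383056640625), (21.878116607666016, 39.274757385253906), 6.344523906707764), 2463, np.float64(98.64501301468499))
```

View pics/c6.png

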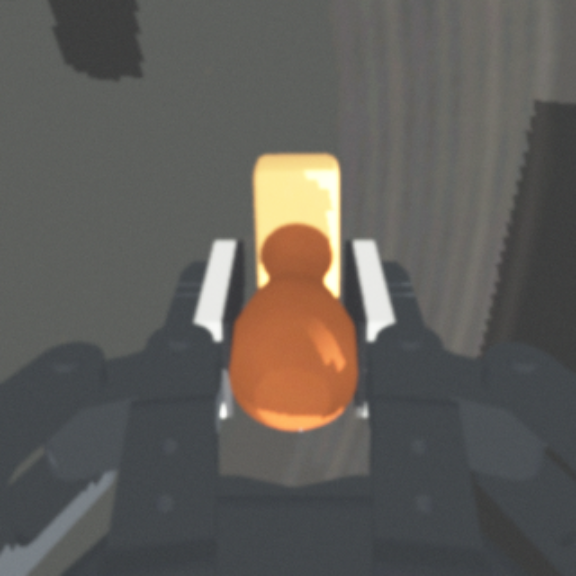

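The stamp is held upright with the foot aligned (crop 253–340). I carry it over the frame.

Request:
apply_moves(series="0.05 0.0134 0 0 0.9; 0.09 0.0242 0 0 0.9; 0.11 0.0295 0 0 0.9; 0.11 0.0295 0 0 0.9; 0.11 0.0295 0 0 0.9")

```text
time: 18.23
tool_pos: [545.6, -127.8, 110.5]
tcp_rot: [-179.9, -0.1, 95.6]
ft_force: [1.2, -0.6, -0.2]
finger_gap: 24.7
grip_force: 39.2
```

Request:
apply_moves(series="0.11 0.0295 0 0 0.9; 0.11 0.0295 0 0 0.9; 0.11 0.0295 0 0 0.9; 0.09 0.0242 0 0 0.9; 0.06 0.0161 0 0 0.9")

```text
time: 18.65
tool_pos: [569.9, 20.8, 110.6]
tcp_rot: [-179.9, -0.1, 95.7]
ft_force: [0.1, 0.0, -0.4]
finger_gap: 25.1
grip_force: 39.2
```

Request:
apply_moves(series="0.025 0.007 0 0.002 0.9; 0.009 0.002 0 0.001 0.9; 0 0 0 0 0.9; 0 0 0 0 0.9; 0 0 0 0 0.9")

```text
time: 19.07
tool_pos: [572.1, 26.3, 111.4]
tcp_rot: [-180.0, 0.0, 95.2]
ft_force: [-0.4, 0.1, 0.1]
finger_gap: 24.6
grip_force: 39.3
```

```bash
python3 -c "
from h import *
togo(571.4,28.2,64,95.3)"
```

```text
t 19.07 pos [572.1  26.3 111.4] rot [-180.     0.    95.2] F [-0.4  0.1  0.1] gap 24.6 gf 39.3
togo share [ 0.0064 -0.0018  0.1579] twist -0.001
```

Request:
apply_moves(series="0.004 -0.002 0.03 0 0.9; 0 0 0.05 0 0.9; 0 0 0.04 0 0.9; 0 0 0.025 0 0.9; 0 0 0.01 0 0.9")

```text
time: 19.48
tool_pos: [570.1, 28.3, 62.7]
tcp_rot: [-179.8, -0.0, 95.2]
ft_force: [0.2, 0.2, -0.7]
finger_gap: 24.7
grip_force: 39.3
```

Request:
apply_moves(series="0 0 0 0 0.9; 0 0 0 0 0.9; 0 0 0 0 0.9; 0 0 0 0 0.9")

```text
time: 19.82
tool_pos: [572.3, 28.6, 66.0]
tcp_rot: [179.9, 0.0, 95.3]
ft_force: [-0.6, 0.2, -0.3]
finger_gap: 24.9
grip_force: 39.3
```

```bash
python3 -c "
from h import *
togo(571.4,28.2,58,95.3);s=shot('wrist','w5')
cv2.imwrite('pics/c7.png',cv2.resize(s['frame'][200:400,200:450],None,fx=3,fy=3))"
```

```text
t 19.82 pos [572.3  28.6  66. ] rot [179.9   0.   95.3] F [-0.6  0.2 -0.3] gap 24.9 gf 39.3
togo share [-0.0012 -0.0032  0.0266] twist -0.0003
```

View pics/c7.png

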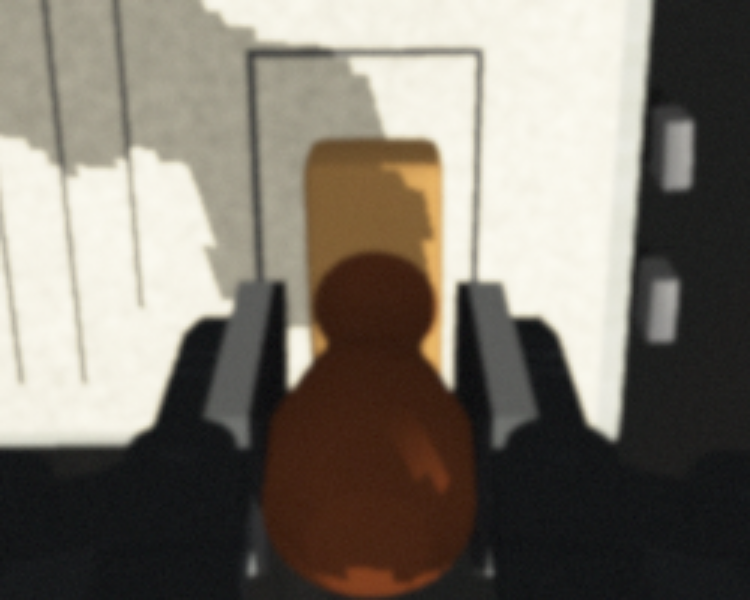

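The frame outline (crop x 250–478, top at y=50) surrounds the foot (x 307–440, end at y=140), roughly centred. I'll compute the offsets.

```bash
python3 -c "
from h import *
from scipy.spatial.transform import Rotation as R
s=dict(np.load('pics/w5.npz'))
T=s['tool_from_camera'];r=T[:3,:3]
def q(x,y,z): # z along the tool from TCP
    d=r@(np.linalg.inv(s['intrinsics'])@[200+(x+.5)/3-.5,200+(y+.5)/3-.5,1]); return (T[:3,3]+d*((z-T[2,3])/d[2])).round(1)
print('frame far corners',q(250,50,36),q(479,50,36)); print('frame sides',q(254,150,36),q(477,150,36))
print('foot bottom far',q(308,142,28),q(438,142,28)); print('foot top',q(307,165,11),q(440,165,11),q(313,350,11),q(442,350,11))
"
```

```text
frame far corners [ 35.7 -21.7  36. ] [35.7 17.6 36. ]
frame sides [ 17.4 -21.6  36. ] [17.4 17.9 36. ]
foot bottom far [ 21.8 -11.5  28. ] [21.8 10.4 28. ]
foot top [ 24.1 -10.7  11. ] [24.1  9.7 11. ] [ -8.  -10.3  11. ] [-8.  10.7 11. ]
```

Request:
apply_moves(series="0.005 -0.005 0.008 0 0.9; 0 0 0.008 0 0.9; 0 0 0.006 0 0.9; 0 0 0.004 0 0.9; 0 0 0.002 0 0.9")

```text
time: 20.28
tool_pos: [569.9, 30.1, 56.6]
tcp_rot: [-180.0, -0.0, 95.3]
ft_force: [-0.5, -0.1, 3.5]
finger_gap: 25.0
grip_force: 39.1
```

Request:
apply_moves(series="0 0 0.002 0 0.9; 0 0 0.002 0 0.9; 0 0 0 0 0.9; 0 0 0 0 0.9; 0 0 0 0 0.9")

```text
time: 20.7
tool_pos: [570.1, 30.1, 55.7]
tcp_rot: [180.0, -0.0, 95.3]
ft_force: [-2.3, 2.3, 4.6]
finger_gap: 24.8
grip_force: 39.0
```

```bash
python3 -c "
from h import *
togo(571.4,28.2,55,95.3)"
```

```text
t 20.7 pos [570.1  30.1  55.7] rot [180.   -0.   95.3] F [-2.3  2.3  4.6] gap 24.8 gf 39.0
togo share [-0.0066  0.0038  0.0024] twist -0.0004
```

Request:
apply_moves(series="0 0 0.002 0 0.9; 0 0 0.002 0 0.9; 0 0 0 0 0.9; 0 0 0 0 0.9; 0 0 0 0 0.9")

```text
time: 21.12
tool_pos: [570.2, 30.0, 54.7]
tcp_rot: [180.0, -0.0, 95.3]
ft_force: [-2.7, 2.2, 7.0]
finger_gap: 24.5
grip_force: 38.9
```

```bash
python3 -c "
from h import *
togo(571.4,28.2,55,95.3);s=shot('wrist','w6')
a=cv2.resize(s['frame'][200:400,200:450],None,fx=2.2,fy=2.2); t=shot('top','top6')['frame'][200:340,180:400]
b=cv2.resize(t,None,fx=2,fy=2); H=np.zeros((a.shape[0]+20,800,3),np.uint8); H[:a.shape[0],:a.shape[1]]=a; w=800-a.shape[1]; b=cv2.resize(t,(w,int(w*140/220))); H[:b.shape[0],a.shape[1]:]=b
cv2.imwrite('pics/c8.png',H)"
```

```text
t 21.12 pos [570.2  30.   54.7] rot [180.   -0.   95.3] F [-2.7  2.2  7. ] gap 24.5 gf 38.9
togo share [-0.0065  0.0034 -0.001 ] twist -0.0003
```

View pics/c8.png

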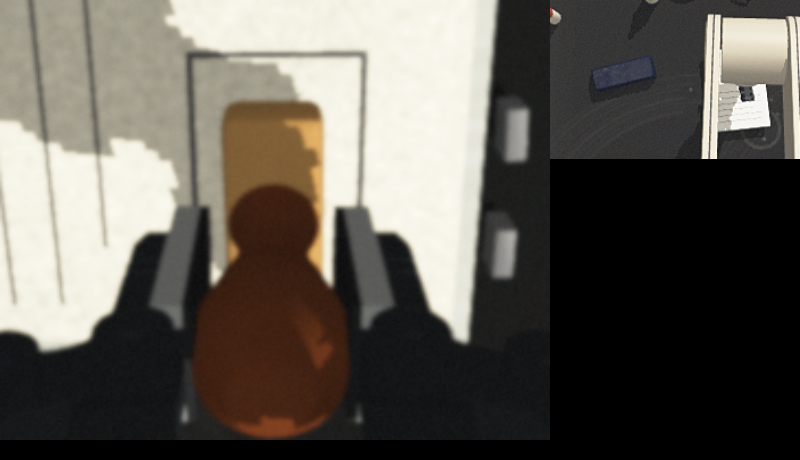

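The foot is inside the frame with clear margins (foot 222–323, frame 190–366, far line at y=54). It is upright and pressed with 7 N, about 3.3 mm of give. The eraser lies flat and clear of the stand, so I hand in.

```bash
python3 -c "
from bench import hand_in
print(hand_in())"
```

```text
the job is handed in; nothing more can be done
None
```

I handed the job in at about 21 s. The three chips are wiped onto the table and the eraser lies flat, clear of the stand. The stamp is held upright inside the frame, pressed at about 7 N (roughly 3 mm of give, worked out from the force).

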